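Slide the reference disc along the rail into the reading pocket

TASK

Using only your fingertips, push the flat white disc on the deck of the colour reader (the one without a knob) across the deck until it rests against the long steel rail, then slide it along the rail, keeping it against the rail all the way, into the corner pocket until it is fully home against both the rail and the end stop. Do not take the disc between the fingers or lift it, and do not disturb anything else; finish with the hand clear of everything.

Things in the scene. Friction and masses are not known exactly. Their poses are not given: they have to be found in the camera images.
- reader: Colour reader, fixed to the bench. Origin at bench height under the deck; z up, x across the deck towards the rail, y along the rail towards the pocket. In this frame, in mm: flat deck top at z=40, from x=-125 to 110, y=-210 to 250; deck, rail and pocket are smooth (friction about 0.3); a low white console, 20 above the deck, at y=170 to 245.
- rail (a point): Point at the foot of the steel rail's straight face (x=75, y=-30, z=40 mm in the reader's frame). The face runs along the reader's y from y=-210 to 165 and looks to -x; the rail is 14 mm thick and stands 10 mm above the deck. Axes as the reader's.
- stop (a point): Point at the foot of the end stop's face (x=50, y=155, z=40 mm in the reader's frame). The face is square to the rail, looks to -y and reaches from the rail to the front lip; 10 mm high, 10 mm thick. Axes as the reader's.
- pocket (a point): Where the centre of the disc's underside lies when fully home (x=50, y=130, z=40 mm in the reader's frame), over a flush dark reading port. The pocket is 54 mm wide, between the rail and a 10 mm high front lip with inner face at x=21, from y=130 to 155, with a lead-in from about y=120 that splays outwards to about x=10. Open above and towards -y. Axes as the reader's.
- disc: The flat white ceramic disc to be moved: 50 mm across, 14 mm thick, plain top, about 70 g, loose on the deck, clear of the rail. Origin at the centre of its underside, z up. It slides easily.
- cap: a ceramic disc like the flat one, 50 mm across and 10 mm thick, but with a round knob on top (30 mm high in all); loose, stands on the deck, stays where it is. Origin at the centre of its underside
- vial: a small amber screw-cap jar, 26 mm across, 48 mm high, standing loose on the deck, in front of the pocket; stays where it is. Origin at the centre of its underside
- block: an aluminium block 45 x 28 x 30 mm high with three holes, loose at the -y front corner of the deck; stays where it is. Origin at the centre of its underside
- amber: an amber bottle, 70 mm across, 150 mm high, on the bench to the right of the reader; stays where it is. Origin at the centre of its underside
- squat: a white plastic jar, 64 mm across, 100 mm high, on the bench to the right of the reader; stays where it is. Origin at the centre of its underside
- beaker: a glass beaker, 70 mm across, 90 mm high, on the bench to the left of the reader; stays where it is. Origin at the centre of its underside
- dishes: a stack of three clear dishes, 60 mm across, 40 mm high, on the bench to the left of the reader; stays where it is. Origin at the centre of its underside
Things that resemble listed ones, but are neither listed nor needed, are in the scene too. What is shaped like the disc but pink is not meant.

How it is judged:
By the outcome, as a careful person would: the job done as asked, in the order asked, and still so for the second after the job is handed in, with the robot touching nothing.
It also fails if it takes over 51 s, if anything falls off the work surface, if the arm or the gripper's body presses on something with over 40 N, if the wrist force passes 120 N, or if a joint passes its speed limit or range.

ROBOT

A 6-joint arm with a two-finger parallel gripper is mounted at the origin on the work surface. World frame = base frame: x ahead of the robot, y to its left, z up, the work surface at z = 0. Lengths are in m, angles in rad, forces in N, time in s.
With the tool pointing down it reaches from about 0.325 to 0.85 m from the base axis. Payload 15.5 kg.
Tool frame: the origin (TCP) lies midway between the tips of the shut fingers; the grasp point (between the pads) lies 19 mm behind it; z points along the fingers, y is the direction in which the jaws open and shut (so a half turn about z gives the same grasp; the last joint's range is limited). The gripper opens to 91 mm and grips with 3 to 60 N. Pads are 32 mm wide; open, the fingers measure 118 mm over their backs; the gripper's body (76 mm by 178 mm) begins 60 mm behind the grasp point.
Start: joints at [1.024, 0.494, 1.345, -0, 1.302, -0.096], TCP at [0.273, 0.562, 0.214] pointing down, gripper open.
Joint ranges: [-2.91, 2.91], [-0.82, 2.16], [0.22, 2.67], [-1.22, 4.37], [0.12, 2.79], [-3.08, 3.08]. Speed limits (rad/s): [1.89, 1.89, 2.57, 3.01, 3.01, 3.01].

INTERFACE

Orientations are given as a unit quaternion [w, x, y, z].
In Python, from rig import status, optics, order gives the robot as it stands. The module is installed in compiled form; this text tells all that it offers.
- The arm moves only by the tool move_arm, never from a script. Its argument "plan" is text: rows parted by semicolons, each of 7 numbers parted by spaces: the turn, a rotation vector about the tool's x, y, z in degrees, then the shift along the tool's x, y, z in cm, then the opening, from 0 (shut) to 1 (fully open). A call has 1 to 8 rows; each row shifts and turns the commanded pose from where the row before left it, along the tool's axes as they then stand; what a row does not reach is not made up. A row lasts 1/10 s, in which the tool goes at most 50 mm and 8.59 degrees, less where a joint would pass 70% of its speed; a pose out of reach is approached as far as the arm can. A call with a gripper value outside its range is refused whole. The fingers move at their own pace and stop on an object; "newtons" is the grip in N (left out, the last holds). Time passes only in rows, so rows that do not move let the fingers close. It gives the time, the measured TCP pose, the force and the opening at its end, in the units of the state.
- status.read_state(): the state, without advancing time (a new reading comes with each control period).
- optics.capture(name): name is "scene" or "top" or "wrist"; returns a dict with "pixels" (400x640x3 uint8, red, green, blue), "camera_matrix" (3x3 intrinsics, pixels), "k1" (the pictures are not rectified: a ray, as slopes to the right and down, at radius r is drawn at 1 + k1 r^2 times it, then the intrinsics apply), "R" (3x3) and "t" (3): a world point X has camera coordinates R X + t; the wrist camera has in their place "tool_from_camera" (4x4, takes a point from camera to tool coordinates, whose origin is the TCP and whose axes are the flange's). Camera axes: x right, y down, z forward; pixel columns grow to the right and rows downward; lengths in m; the calibration is good to about 2 mm. A picture is of the moment at which its call begins: read the wrist's pose just before it. There is no depth.
- order.finish_job(): hands the job in, once; it reports no verdict.
The state is a dict: "time_s": time; "joint_positions": joint angles; "joint_velocities": joint speeds; "joint_efforts": joint torques, N m; "position": TCP position; "ee_rot": TCP orientation; "wrist_force": force on the tool from outside, world axes, zero at the start; "ft_torque": the same for the moment, N m; "gripper_width": finger opening in m.
Only numpy, scipy, OpenCV 4.12 (cv2) and the standard library are available. Lean on these libraries where they do the work, as an engineer would, in place of code of your own. Each camera call takes 0.05 s, during which the arm holds its last target. There are 200 camera calls.

## Working session

There is one attempt and no reset: what is moved stays moved. The work goes in short steps, Python scripts to look and compute and a tool call to move; the robot and the scene stay as the last step left them, time stands still between calls to the robot, and variables do not carry over. Pictures are saved under pics/ and viewed, about 8 in all and at most 12, crops included, and the job is handed in when it is done.

Besides the shell and the picture viewer there is one more tool, called after "Emit:" as name(argument=value, ...) on one line, values as JSON. move_arm: Moves the arm, as the interface text tells. Its arguments: {"type":"object","properties":{"plan":{"type":"string"},"newtons":{"type":"number"}},"required":["plan"]}

```bash
mkdir -p pics
cat > h.py <<'E'
import numpy as np, cv2, pickle
from rig import status, optics, order
def cap(n,save=None):
    s=status.read_state(); c=optics.capture(n); c['state']=s
    if save: cv2.imwrite('pics/'+save, c['pixels'][:,:,::-1]); pickle.dump(c,open('pics/'+save+'.pkl','wb'))
    return c
def q2R(q):
    from scipy.spatial.transform import Rotation as Ro
    return Ro.from_quat([q[1],q[2],q[3],q[0]]).as_matrix()
def pose(c):
    if 'R' in c: return np.array(c['R']),np.array(c['t'])
    T=np.eye(4);T[:3,:3]=q2R(c['state']['ee_rot']);T[:3,3]=c['state']['position']
    M=np.linalg.inv(T@np.array(c['tool_from_camera'])); return M[:3,:3],M[:3,3]
def ray(c,uv,z):
    "pixels -> world points at height z"
    uv=np.array(uv,float).reshape(-1,2);K=np.array(c['camera_matrix'])
    d=np.c_[(uv[:,0]-K[0,2])/K[0,0],(uv[:,1]-K[1,2])/K[1,1]]
    s=d.copy()
    for _ in range(30): s=d/(1+c['k1']*(s**2).sum(1,keepdims=True))
    R,t=pose(c);o=-R.T@t;w=np.c_[s,np.ones(len(s))]@R
    return o+w*((z-o[2])/w[:,2])[:,None]
def proj(c,X):
    R,t=pose(c);p=np.atleast_2d(X)@R.T+t;s=p[:,:2]/p[:,2:];s=s*(1+c['k1']*(s**2).sum(1,keepdims=True))
    K=np.array(c['camera_matrix']);return s*[K[0,0],K[1,1]]+K[:2,2]
E
python3 - <<'E'
from h import *
for n in('top','scene','wrist'):
    c=cap(n,n+'0.png');R,t=pose(c);print(n,-R.T@t,R[2],c['k1'],c['camera_matrix'][0])
print(status.read_state())
E
```

```text
top [0.41240736 0.02946641 1.38270281] [ 0.10101387  0.00997701 -0.99483499] 0.0366604189959762 [424.85560476   0.         315.99185417]
scene [ 1.19120136 -0.39102992  0.85318858] [-0.56910115  0.38806276 -0.72493529] 0.008178776310324891 [400.16181943   0.         321.69718916]
wrist [0.19798383 0.59865517 0.38482107] [ 0.25961208 -0.1266188  -0.95737623] -0.06826362694703365 [331.63820303   0.         319.56392503]
{'time_s': 0.15, 'joint_positions': array([ 1.02348300e+00,  4.94036841e-01,  1.34597509e+00,  1.50090841e-05,
        1.30249710e+00, -9.55097242e-02]), 'joint_velocities': array([-0.00071271, -0.00174866, -0.00129416,  0.00032226,  0.00046411,
        0.00151253]), 'joint_efforts': array([ 7.58970255e-04, -8.79206085e+01, -3.82049668e+01,  7.07338611e-02,
        5.02022181e-02, -1.79790909e-04]), 'position': array([0.27271709, 0.56204482, 0.21348213]), 'ee_rot': array([-1.51610305e-04,  2.23987258e-01,  9.74591965e-01, -4.32442624e-04]), 'wrist_force': array([ 0.07835213,  0.04968727, -0.54644143]), 'ft_torque': array([ 0.00188991, -0.02107567, -0.02092536]), 'gripper_width': 0.09119531446087588}
```

View pics/top0.png

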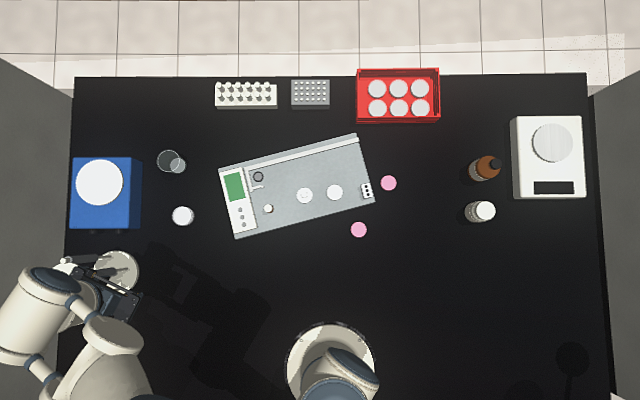

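View pics/scene0.png

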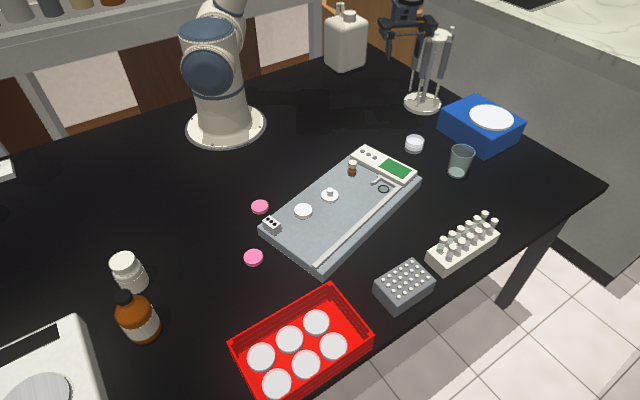

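The plain disc is at about (335,192) in the top view and (303,210) in the scene view, beside the block. The knobbed cap is at about (305,195) top, the vial at (268,209), and the pocket ring at (258,177).

Run:
```python
from h import *
for n,(x0,y0,x1,y1),f in(('top',(210,125,385,245),4.5),('scene',(250,135,430,280),4)):
    im=cv2.imread(f'pics/{n}0.png')[y0:y1,x0:x1]
    cv2.imwrite(f'pics/{n}z.png',cv2.resize(im,None,fx=f,fy=f,interpolation=cv2.INTER_CUBIC))
```

```text
(no output)
```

View pics/topz.png

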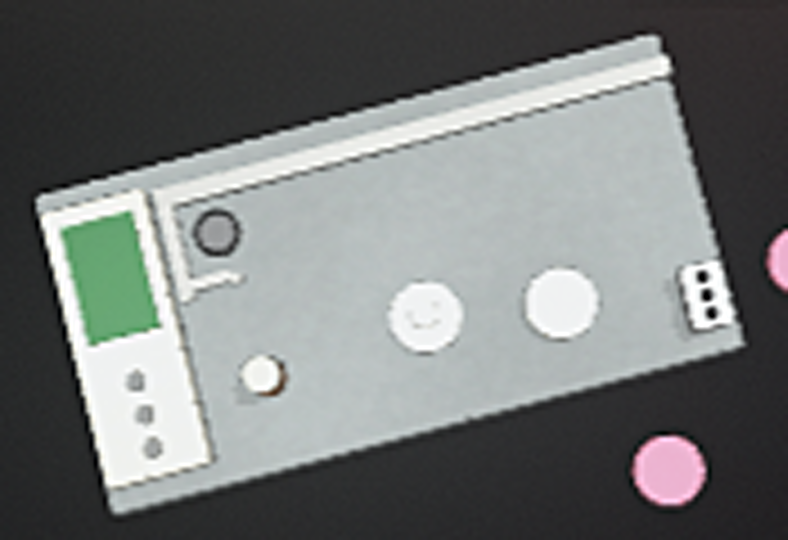

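View pics/scenez.png

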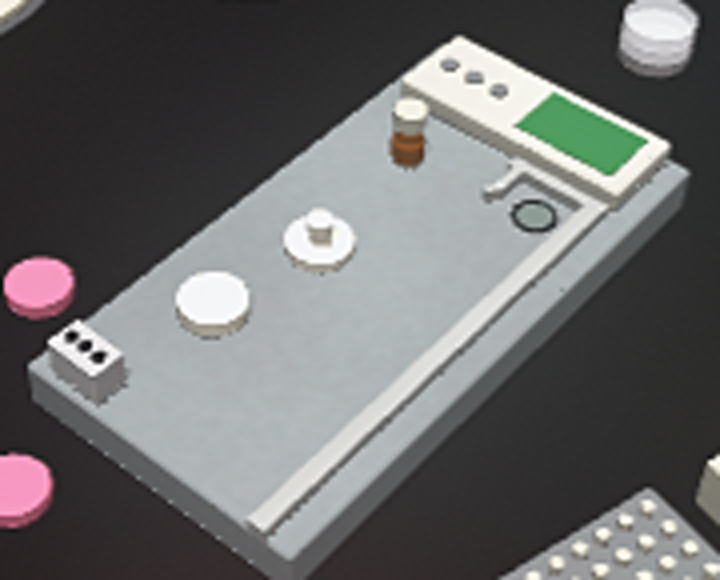

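```bash
cat >> h.py <<'E'
def kab(A,B):
    a=A.mean(0);b=B.mean(0);th=np.arctan2(*[((A-a)[:,0]*(B-b)[:,1]-(A-a)[:,1]*(B-b)[:,0]).sum(),((A-a)*(B-b)).sum()])
    R=np.array([[np.cos(th),-np.sin(th)],[np.sin(th),np.cos(th)]]);return th,R,b-R@a
E
python3 - <<'E'
from h import *
L=lambda n:pickle.load(open(f'pics/{n}0.png.pkl','rb'))
A=np.array([(110,250),(110,-210),(-125,-210),(-125,250),(75,155),(75,-210),(50,130)])/1000
u=lambda p,f,o:(np.array(p,float)+.5)/f-.5+o
ut=u([(37,197),(658,36),(744,347),(113,514),(177,208),(672,82),(217,232)],4.5,(210,125))
us=u([(690,172),(285,557),(32,368)],4,(250,135))
T=L('top');S=L('scene')
B=ray(T,ut,.04)[:,:2];C=ray(S,us,.04)[:,:2]
for n,a,b in(('top',A,B),('scene',A[:3],C),('both',np.r_[A,A[:3]],np.r_[B,C])):
    th,R,t=kab(a,b);print(n,np.degrees(th),t,'\n',((b-t)@R-a).round(4)*1000)
inv=lambda X:((X[:,:2]-t)@R*1000).round(1)
print('disc',inv(ray(T,u((561,302),4.5,(210,125)),.054)),inv(ray(S,u((212,298),4,(250,135)),.054)))
print('cap',inv(ray(T,u((426,317),4.5,(210,125)),.05)),inv(ray(S,u((320,239),4,(250,135)),.05)))
print('vial',inv(ray(T,u((263,375),4.5,(210,125)),.088)),inv(ray(S,u((410,106),4,(250,135)),.088)))
print('block',inv(ray(T,u((707,295),4.5,(210,125)),.07)))
s=status.read_state();print(inv(np.array(s['position'])[None]),q2R(s['ee_rot']))
E
```

```text
top 14.392530321900635 [0.58530301 0.08904624] 
 [[-2.2 -1.6]
 [-1.7  1.5]
 [ 2.8  1.3]
 [ 1.4 -1.6]
 [-0.  -0.9]
 [-1.5  0.6]
 [ 1.1  0.7]]
scene 14.685544893527393 [0.59003085 0.0867306 ] 
 [[-1.2 -3.8]
 [-4.9  1.4]
 [ 6.1  2.3]]
both 14.555645162112542 [0.58680804 0.08834629] 
 [[-2.8 -0.9]
 [-3.6  2.3]
 [ 0.9  2.7]
 [ 0.9 -0.2]
 [-0.8 -0.1]
 [-3.4  1.5]
 [ 0.2  1.6]
 [ 1.  -5.9]
 [-1.7 -0.7]
 [ 9.2 -0.3]]
disc [[-61.7 -90.4]] [[-60.2 -94.3]]
cap [[-47.4   3.5]] [[-44.3   0.2]]
vial [[-61.2 119.9]] [[-59.9 119.3]]
block [[ -84.3 -188. ]]
[[-185.   537.4]] [[-8.99659370e-01  4.36592234e-01 -4.89239645e-04]
 [ 4.36592496e-01  8.99659042e-01 -7.74992660e-04]
 [ 1.01793094e-04 -9.10827766e-04 -9.99999580e-01]]
```

Emit:
move_arm(plan="0 0 -8.08 0 0 0 0; 0 0 -8.08 0 0 0 0; 0 0 -8.08 0 0 0 0; 0 0 -8.08 0 0 0 0; 0 0 -8.08 0 0 0 0; 0 0 0 -0.4 -4 0 0; 0 0 0 -0.4 -4 0 0; 0 0 0 -0.4 -4 0 0", newtons=20)

```text
time_s: 0.95
position: [0.3146, 0.4478, 0.2136]
ee_rot: [-0.0, -0.127, 0.992, -0.0]
wrist_force: [0.8, -0.2, -0.7]
gripper_width: 0.03
```

Emit:
move_arm(plan="0 0 0 -0.4 -4 0 0; 0 0 0 -0.4 -4 0 0; 0 0 0 -0.4 -4 0 0; 0 0 0 -0.4 -4 0 0; 0 0 0 -0.4 -4 0 0; 0 0 0 -0.4 -4 0 0; 0 0 0 -0.4 -4 0 0; 0 0 0 -0.4 -4 0 0")

```text
time_s: 1.75
position: [0.426, 0.1458, 0.214]
ee_rot: [0.0, -0.126, 0.992, 0.0]
wrist_force: [0.6, 0.2, 0.5]
gripper_width: 0.0006
```

```bash
cat >> h.py <<'E'
TH=np.radians(14.5);O=np.array([.586,.0885]);RR=np.array([[np.cos(TH),-np.sin(TH)],[np.sin(TH),np.cos(TH)]])
toR=lambda X:((np.atleast_2d(X)[:,:2]-O)@RR*1000).round(1)
def rep():
    s=status.read_state();R=q2R(s['ee_rot'])
    print('t',round(s['time_s'],2),'reader',toR(s['position']),'z',round(s['position'][2]*1000,1),'toolx yaw rel reader',round(np.degrees(np.arctan2(R[1,0],R[0,0])-TH),2),'F',np.round(RR.T@np.array(s['wrist_force'])[:2],1),round(s['wrist_force'][2],1),'w',round(s['gripper_width']*1000,1))
E
python3 -c "
from h import *
rep();cap('wrist','w1.png')"
```

```text
t 1.75 reader [[-140.6   95.5]] z 214.0 toolx yaw rel reader -179.98 F [0.6 0. ] 0.5 w 0.6
```

View pics/w1.png

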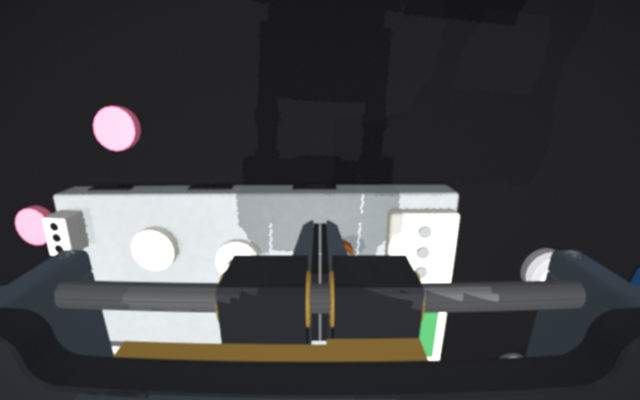

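The disc is at (153,250), the front deck edge runs along row ~187, and the shut fingers end near (320,240). The fingers clear everything at this height.

Run:
```python
from h import *
c=pickle.load(open('pics/w1.png.pkl','rb'));im=c['pixels'].astype(int)
m=((im.min(2)>200)).astype(np.uint8)
n,l,st,ce=cv2.connectedComponentsWithStats(m)
for i in range(1,n):
    if st[i,4]>300: print(st[i],ce[i],toR(ray(c,ce[i],.054)))
    if abs(ce[i][0]-153)<8 and st[i,4]>300:
        k=cv2.findContours((l==i).astype(np.uint8),0,1)[0][0].reshape(-1,2);w=toR(ray(c,k,.054));print('disc size',np.ptp(w,0),'mid',(w.max(0)+w.min(0))/2)
print('front corners should be (-125,-210),(-125,250):',toR(ray(c,[(57,193),(459,188)],.04)))
```

```text
[  94  108   40   42 1297] [113.79722436 128.1619121 ] [[-196.5 -111.7]]
[   55   195   201    87 12926] [160.05709423 235.5980195 ] [[-79.5 -79. ]]
disc size [103.7 220.2] mid [-74.25 -84.7 ]
[399 194  59  16 788] [428.35025381 201.07741117] [[-119.7  211.3]]
[  17  210   54   46 1396] [ 42.84312321 229.8982808 ] [[ -84.6 -218.6]]
[ 388  213   72   70 3871] [426.1283906  242.90286748] [[-71.6 213.6]]
[526 253  25  28 456] [538.48684211 268.05482456] [[-38.4 350.3]]
[ 104  311  117   32 3303] [162.48168332 326.40084771] [[ 41.  -94.9]]
[427 312  20  49 431] [438.18793503 336.70765661] [[ 54.5 242.1]]
front corners should be (-125,-210),(-125,250): [[-124.3 -202. ]
 [-130.3  248.7]]
```

Emit:
move_arm(plan="0 0 0 0 -4.5 0 0; 0 0 0 0 -4.5 0 0; 0 0 0 0 -4.7 0 0; 0 0 0 0 -4.8 0 0; 0 0 0 0 0 4 0; 0 0 0 0 0 4 0; 0 0 0 0 0 4 0; 0 0 0 0 0 0 0")

```text
time_s: 2.6
position: [0.4693, -0.0313, 0.0904]
ee_rot: [-0.004, -0.126, 0.992, 0.001]
wrist_force: [-0.5, 0.4, 1.6]
gripper_width: 0.0007
```

```bash
python3 -c "
from h import *
rep()"
```

```text
t 2.6 reader [[-143.   -86.8]] z 90.4 toolx yaw rel reader -180.01 F [-0.3  0.5] 1.6 w 0.7
```

Emit:
move_arm(plan="0 0 0 0 -0.4 1.5 0; 0 0 0 0 0 1.5 0; 0 0 0 0 0 1.5 0; 0 0 0 0 0 0 0; 0 0 0 0 0 0 0")

```text
time_s: 3.1
position: [0.4737, -0.0356, 0.0502]
ee_rot: [0.0, -0.126, 0.992, -0.0]
wrist_force: [0.2, 0.6, 0.1]
gripper_width: 0.0004
```

```bash
python3 -c "
from h import *
rep();c=cap('wrist','w2.png')
d=pickle.load(open('pics/w1.png.pkl','rb'));print(toR(ray(d,(153,249),.054)))
cv2.imwrite('pics/w2b.png',np.hstack([c['pixels'][:,:,::-1]]))"
```

```text
t 3.1 reader [[-139.8  -92. ]] z 50.2 toolx yaw rel reader -179.97 F [0.3 0.6] 0.1 w 0.4
[[-63.1 -89.7]]
```

View pics/w2.png

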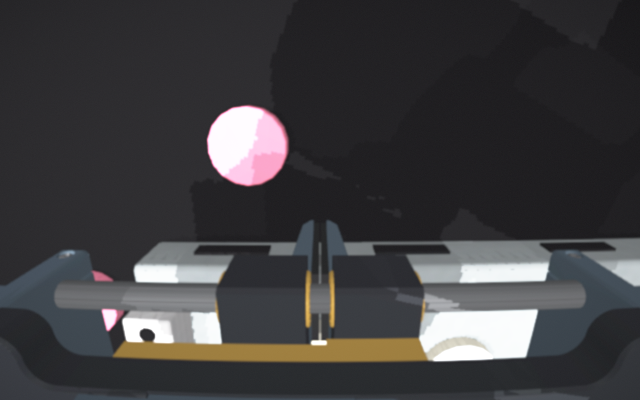

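Emit:
move_arm(plan="0 0 0 -1 0 0.5 0; 0 0 0 -1 0 0 0; 0 0 0 -0.8 0 0 0; 0 0 0 -0.8 0 0 0; 0 0 0 -0.8 0 0 0; 0 0 0 -0.8 0 0 0; 0 0 0 -0.8 0 0 0; 0 0 0 0 0 0 0")

```text
time_s: 3.95
position: [0.5324, -0.0204, 0.044]
ee_rot: [0.001, -0.126, 0.992, -0.0]
wrist_force: [0.6, 0.3, -0.4]
gripper_width: 0.0002
```

```bash
cat >> h.py <<'E'
def look(n,save=None,z=.054):
    "crop around reader, print round white blobs in reader coords"
    c=cap(n,save);im=c['pixels'].astype(int);m=(im.min(2)>215).astype(np.uint8)
    k,l,st,ce=cv2.connectedComponentsWithStats(m)
    for i in range(1,k):
        p=toR(ray(c,ce[i],z))[0]
        if st[i,4]>60 and -125<p[0]<110 and -210<p[1]<250: print(n,st[i].tolist(),p)
    return c
E
python3 -c "
from h import *
rep()
look('top','t3.png');c=look('scene','s3.png')
a=cv2.imread('pics/t3.png')[125:245,210:385];b=c['pixels'][135:280,250:430,::-1]
a=cv2.resize(a,(525,360),interpolation=2);b=cv2.resize(b,(525,423)[:2],interpolation=2)
cv2.imwrite('pics/c3.png',cv2.resize(np.hstack([a,b[:360]]),(800,274)))
"
```

```text
t 3.95 reader [[-79.1 -92. ]] z 44.0 toolx yaw rel reader -179.97 F [0.7 0.2] -0.4 w 0.2
top [244, 138, 114, 54, 499] [76.5  0.9]
top [219, 167, 37, 59, 772] [-16.6 207.5]
top [311, 166, 9, 25, 157] [ -6.1 -42.1]
top [321, 170, 43, 26, 768] [ -39.5 -121.7]
top [365, 175, 9, 25, 146] [ -75.9 -200.8]
top [297, 188, 10, 15, 105] [-45.2  12.4]
scene [351, 145, 66, 38, 583] [-22.5 206.1]
scene [312, 175, 89, 92, 362] [ 82.5 -22.1]
scene [327, 188, 12, 13, 77] [-35.1   4.2]
```

View pics/c3.png

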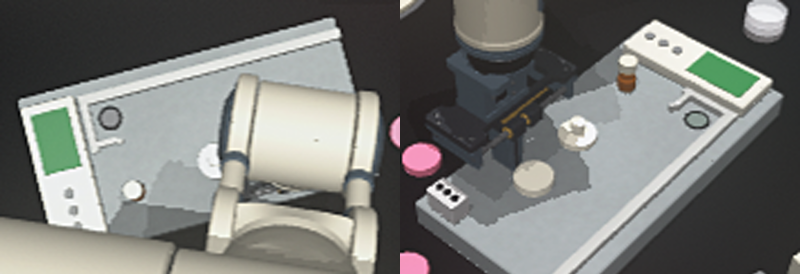

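Emit:
move_arm(plan="0 0 0 -0.8 0 0 0; 0 0 0 -0.8 0 0 0; 0 0 0 -0.8 0 0 0; 0 0 0 -0.8 0 0 0; 0 0 0 -0.8 0 0 0; 0 0 0 -0.8 0 0 0; 0 0 0 -0.6 0 0 0; 0 0 0 0 0 0 0")

```text
time_s: 4.85
position: [0.5844, -0.0068, 0.0439]
ee_rot: [0.0, -0.126, 0.992, -0.0]
wrist_force: [-0.3, 0.3, 0.6]
gripper_width: 0.0001
```

```bash
cat >> h.py <<'E'
def ell(c,lo=150,tol=22):
    "disc-like pale warm blobs in the scene view (grey deck is bluish)"
    im=cv2.medianBlur(c['pixels'],3).astype(int);r,b=im[...,0],im[...,2]
    m=((im.min(2)>lo-30)&(r>=b-2)).astype(np.uint8);m=cv2.morphologyEx(m,cv2.MORPH_OPEN,np.ones((3,3)))
    k,l,st,ce=cv2.connectedComponentsWithStats(m)
    for i in range(1,k):
        p=toR(ray(c,ce[i],.052))[0]
        if 60<st[i,4]<600 and -125<p[0]<110 and -210<p[1]<250: print(st[i].tolist(),p)
E
python3 -c "
from h import *
d=pickle.load(open('pics/s3.png.pkl','rb'));print(toR(ray(d,(309.9,215.2),.054)));ell(d)
print(d['pixels'][215,310],d['pixels'][240,330],d['pixels'][215,340])
rep();c=cap('scene','s4.png');ell(c)
"
```

```text
[[-29.5 -98. ]]
[321, 188, 17, 15, 149] [-46.   -6.2]
[301, 207, 19, 17, 262] [-31.2 -96.3]
[263, 217, 17, 12, 105] [ -91.1 -182.8]
[208 201 186] [173 180 183] [174 180 181]
t 4.85 reader [[-25.5 -91.9]] z 43.9 toolx yaw rel reader -179.97 F [-0.2  0.3] 0.6 w 0.1
[328, 190, 11, 13, 92] [-28.5  -0.9]
[263, 216, 17, 13, 102] [ -91.1 -182.8]
[316, 217, 19, 17, 272] [ 22.  -96.2]
```

Emit:
move_arm(plan="0 0 0 -0.6 0 0 0; 0 0 0 -0.6 0 0 0; 0 0 0 -0.6 0 0 0; 0 0 0 -0.3 0 0 0; 0 0 0 -0.2 0 0 0; 0 0 0 0 0 0 0")

```text
time_s: 5.5
position: [0.6059, -0.0012, 0.0439]
ee_rot: [0.0, -0.126, 0.992, -0.0]
wrist_force: [0.5, 0.4, -0.7]
gripper_width: 0.0007
```

```bash
python3 -c "
from h import *
rep();c=cap('scene','s5.png');ell(c)"
```

```text
t 5.5 reader [[ -3.2 -91.8]] z 43.9 toolx yaw rel reader -179.98 F [0.6 0.2] -0.7 w 0.7
[263, 216, 17, 13, 102] [ -91.1 -182.8]
[322, 221, 19, 18, 282] [ 43.3 -96.4]
```

Emit:
move_arm(plan="0 0 0 -0.2 0 0 0; 0 0 0 -0.2 0 0 0; 0 0 0 0 0 0 0")

```text
time_s: 5.85
position: [0.6099, -0.0003, 0.044]
ee_rot: [0.0, -0.126, 0.992, -0.0]
wrist_force: [0.4, 0.2, 0.4]
gripper_width: 0.0004
```

```bash
python3 -c "
from h import *
rep();c=cap('scene','s6.png');ell(c)"
```

```text
t 5.85 reader [[  0.9 -91.9]] z 44.0 toolx yaw rel reader -179.99 F [0.5 0.1] 0.4 w 0.4
[263, 216, 17, 13, 105] [ -91.4 -182.8]
```

Emit:
move_arm(plan="0 0 0 -0.2 0 0 0; 0 0 0 -0.2 0 0 0; 0 0 0 0 0 0 0")

```text
time_s: 6.2
position: [0.6138, 0.0008, 0.044]
ee_rot: [0.0, -0.126, 0.992, -0.0]
wrist_force: [-0.1, -0.1, -0.3]
gripper_width: 0.0008
```

```bash
python3 -c "
from h import *
rep()"
```

```text
t 6.2 reader [[  5.  -91.9]] z 44.0 toolx yaw rel reader -179.98 F [-0.1 -0.1] -0.3 w 0.8
```

Emit:
move_arm(plan="0 0 0 -0.1 0 0 0; 0 0 0 -0.1 0 0 0; 0 0 0 0 0 0 0")

```text
time_s: 6.5
position: [0.6156, 0.0013, 0.0439]
ee_rot: [0.0, -0.126, 0.992, -0.0]
wrist_force: [1.5, 0.2, -0.6]
gripper_width: 0.0004
```

```bash
python3 -c "
from h import *
rep();c=cap('scene','s7.png');cv2.imwrite('pics/s7z.png',cv2.resize(c['pixels'][150:280,250:430,::-1],None,fx=4,fy=4,interpolation=2))"
```

```text
t 6.5 reader [[  6.8 -91.9]] z 43.9 toolx yaw rel reader -179.98 F [ 1.5 -0.2] -0.6 w 0.4
```

View pics/s7z.png

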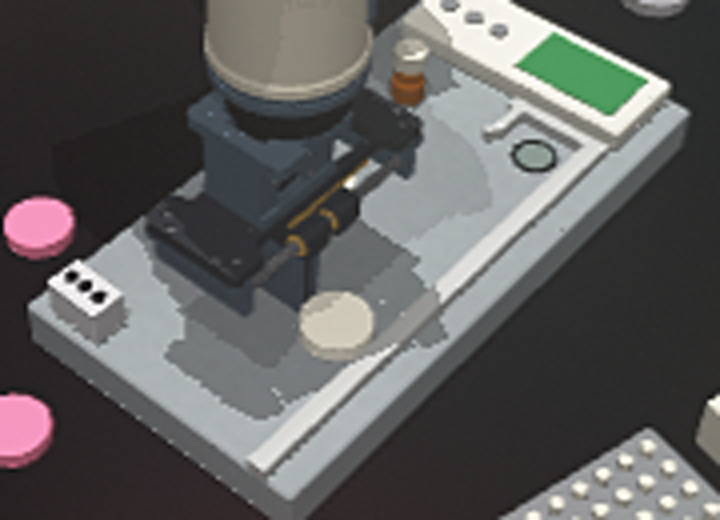

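The disc, at (337,322) in the crop, is at or nearly at the rail, in front of the fingers. I'll press on in small steps until the force rises.

Emit:
move_arm(plan="0 0 0 -0.1 0 0 0; 0 0 0 -0.1 0 0 0; 0 0 0 0 0 0 0")

```text
time_s: 6.85
position: [0.6175, 0.0018, 0.0439]
ee_rot: [0.0, -0.126, 0.992, -0.0]
wrist_force: [0.1, -0.4, 0.4]
gripper_width: 0.0004
```

```bash
python3 -c "
from h import *
rep()"
```

```text
t 6.85 reader [[  8.8 -91.8]] z 43.9 toolx yaw rel reader -179.98 F [ 0.  -0.4] 0.4 w 0.4
```

Emit:
move_arm(plan="0 0 0 -0.1 0 0 0; 0 0 0 -0.1 0 0 0; 0 0 0 0 0 0 0")

```text
time_s: 7.15
position: [0.6186, 0.0021, 0.0438]
ee_rot: [-0.001, -0.126, 0.992, 0.0]
wrist_force: [-4.4, -2.1, 2.6]
gripper_width: 0.0007
```

```bash
python3 -c "
from h import *
rep()"
```

```text
t 7.15 reader [[  9.9 -91.8]] z 43.8 toolx yaw rel reader -179.98 F [-4.8 -1. ] 2.6 w 0.7
```

Emit:
move_arm(plan="0 0 0 0.2 0 0 0; 0 0 0 0.6 0 0 0; 0 0 0 1.2 0 0 0; 0 0 0 0 -2 0 0; 0 0 0 0 -2 0 0; 0 0 0 0 -1.6 0 0; 0 0 -7.8 0 0 0 0; 0 0 -7.8 0 0 0 0")

```text
time_s: 7.95
position: [0.614, -0.0578, 0.0439]
ee_rot: [0.0, -0.262, 0.965, -0.0]
wrist_force: [-0.1, 0.3, -0.1]
gripper_width: 0.0005
```

Emit:
move_arm(plan="0 0 -7.8 0 0 0 0; 0 0 -7.8 0 0 0 0; 0 0 -7.8 0 0 0 0; 0 0 -7.8 0 0 0 0; 0 0 -7.8 0 0 0 0; 0 0 -7.8 0 0 0 0; 0 0 -7.6 0 0 0 0; 0 0 0 0 0 0 0")

```text
time_s: 8.75
position: [0.6149, -0.0313, 0.0414]
ee_rot: [-0.02, -0.658, 0.752, -0.02]
wrist_force: [-0.5, 0.3, 0.4]
gripper_width: 0.0007
```

```bash
python3 -c "
from h import *
rep();c=cap('scene','s8.png');ell(c)"
```

```text
t 8.75 reader [[  -2.  -123.2]] z 41.4 toolx yaw rel reader -112.15 F [-0.4  0.5] 0.4 w 0.7
[331, 192, 8, 11, 67] [-26.3   0.2]
[263, 216, 17, 13, 105] [ -91.4 -182.8]
```

```bash
python3 -c "
from h import *
s=status.read_state();print(s['joint_positions'].round(3), q2R(s['ee_rot']).round(3))"
```

```text
[-0.118  0.684  1.532 -0.069  0.924 -3.082] [[-0.135 -0.991 -0.003]
 [-0.989  0.135 -0.055]
 [ 0.055 -0.004 -0.998]]
```

```bash
cat >> h.py <<'E'
def turn(yaw):
    "remaining rotvec (deg, tool axes) to vertical with tool x at yaw (deg, reader)"
    from scipy.spatial.transform import Rotation as Ro
    a=np.radians(yaw)+TH;x=np.array([np.cos(a),np.sin(a),0]);z=np.array([0,0,-1.])
    D=np.c_[x,np.cross(z,x),z];R=q2R(status.read_state()['ee_rot']);print('turn',np.degrees(Ro.from_matrix(R.T@D).as_rotvec()).round(2))
E
python3 -c "
from h import *
turn(-115)"
```

```text
turn [-0.3  -3.13  2.71]
```

Emit:
move_arm(plan="0 0 0 0 0 -2 0; -0.3 -3.13 2.7 0 0 0 0; 0 0 8 0 0 0 0; 0 0 8 0 0 0 0; 0 0 8 0 0 0 0; 0 0 8 0 0 0 0; 0 0 8 0 0 0 0; 0 0 8 0 0 0 0")

```text
time_s: 9.6
position: [0.6157, -0.0291, 0.0616]
ee_rot: [-0.001, -0.264, 0.965, -0.004]
wrist_force: [0.3, -0.6, 1.1]
gripper_width: 0.0007
```

Emit:
move_arm(plan="0 0 8 0 0 0 0; 0 0 8 0 0 0 0; 0 0 8 0 0 0 0; 0 0 8 0 0 0 0; 0 0 8 0 0 0 0; 0 0 8 0 0 0 0; 0 0 8 0 0 0 0; 0 0 0 0 0 0 0")

```text
time_s: 10.4
position: [0.6157, -0.0291, 0.0616]
ee_rot: [0.001, 0.219, 0.976, -0.004]
wrist_force: [0.3, 0.8, -0.3]
gripper_width: 0.0002
```

```bash
python3 -c "
from h import *
rep();turn(70)"
```

```text
t 10.4 reader [[  -0.7 -121.3]] z 61.6 toolx yaw rel reader 140.25 F [0.5 0.6] -0.3 w 0.2
turn [-0.26  0.41 70.25]
```

Emit:
move_arm(plan="-0.26 0.41 7.8 0 0 0 0; 0 0 7.8 0 0 0 0; 0 0 7.8 0 0 0 0; 0 0 7.8 0 0 0 0; 0 0 7.8 0 0 0 0; 0 0 7.8 0 0 0 0; 0 0 7.8 0 0 0 0; 0 0 7.8 0 0 0 0")

```text
time_s: 11.2
position: [0.6157, -0.0289, 0.0615]
ee_rot: [-0.001, 0.691, 0.722, -0.002]
wrist_force: [-0.1, -0.4, -1.0]
gripper_width: 0.0003
```

Emit:
move_arm(plan="0 0 7.8 0 0 0 0; 0 0 0 0 0 0 0")

```text
time_s: 11.4
position: [0.6157, -0.0288, 0.0616]
ee_rot: [-0.001, 0.738, 0.674, -0.002]
wrist_force: [-0.1, 0.2, -0.1]
gripper_width: 0.0005
```

```bash
cat >> h.py <<'E'
def go(x,y,z):
    "tool-frame shift in cm to reader (x,y) mm, z mm"
    s=status.read_state();w=np.r_[O+RR@(np.array([x,y])/1000),z/1000];print('shift cm',(q2R(s['ee_rot']).T@(w-s['position'])*100).round(2))
E
python3 -c "
from h import *
rep();turn(70);go(0,-150,62);go(36,-150,62);go(36,-150,45);print(status.read_state()['joint_positions'].round(2))
c=cap('scene','s9.png');ell(c);c=cap('wrist','w9.png')"
```

```text
t 11.4 reader [[  -0.6 -121. ]] z 61.6 toolx yaw rel reader 70.32 F [-0.1  0.2] -0.1 w 0.5
turn [-0.25  0.07  0.32]
shift cm [-2.71  1.03 -0.04]
shift cm [-1.49  4.42 -0.06]
shift cm [-1.49  4.43  1.64]
[-0.14  0.66  1.51 -0.    0.97 -0.05]
[325, 187, 14, 15, 136] [-39.    4.9]
[263, 216, 17, 13, 102] [ -91.1 -182.8]
```

View pics/w9.png

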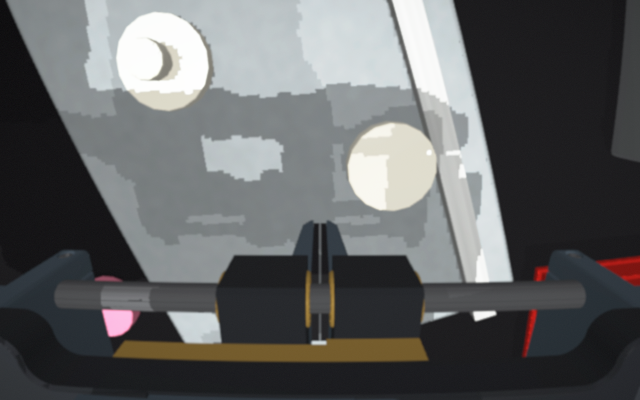

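Now the wrist camera looks ahead. The disc at (392,167) touches the rail (edge around (436,155)), and the cap at (163,61) is undisturbed.

```bash
cat >> h.py <<'E'
def wd(c,save=None):
    im=c['pixels'].astype(int);m=((im.min(2)>120)&(im[...,0]-im[...,2]>=4)).astype(np.uint8)
    m=cv2.morphologyEx(m,cv2.MORPH_OPEN,np.ones((5,5)));m[235:]=0
    for k in cv2.findContours(m,0,1)[0]:
        if cv2.contourArea(k)>1500:
            h=cv2.convexHull(k).reshape(-1,2);w=toR(ray(c,h,.054));p,r=cv2.minEnclosingCircle(w.astype(np.float32));print('disc',np.round(p,1),'r',round(r,1),'px',h.mean(0).round())
E
python3 -c "
from h import *
c=pickle.load(open('pics/w9.png.pkl','rb'));wd(c)
print(toR(ray(c,(392,167),.054)))"
```

```text
disc [ 51. -90.] r 25.7 px [389. 165.]
[[ 51.3 -90.2]]
```

Emit:
move_arm(plan="0 0 0 -1.4 0.5 0 0; 0 0 0 -1.3 0.5 0 0; 0 0 0 0.6 1.7 0 0; 0 0 0 0.6 1.7 0 0; 0 0 0 0 0 0.8 0; 0 0 0 0 0 0.8 0; 0 0 0 0 0 0 0")

```text
time_s: 12.2
position: [0.6564, -0.0478, 0.0436]
ee_rot: [-0.002, 0.738, 0.674, -0.003]
wrist_force: [0.1, 0.6, -0.6]
gripper_width: 0.0009
```

```bash
python3 -c "
from h import *
rep();turn(70);c=cap('wrist','w10.png');wd(c);go(36,-131,45)"
```

```text
t 12.2 reader [[  34.1 -149.6]] z 43.6 toolx yaw rel reader 70.31 F [0.2 0.5] -0.6 w 0.9
turn [-0.44  0.08  0.31]
disc [ 51.2 -90.7] r 25.0 px [313. 144.]
shift cm [ 1.8  -0.48 -0.06]
```

Emit:
move_arm(plan="-0.44 0.08 0.3 0 0 -0.1 0; 0 0 0 0.6 0 0 0; 0 0 0 0.6 -0.21 0 0; 0 0 0 0.4 -0.14 0 0; 0 0 0 0.5 -0.18 0 0; 0 0 0 0.6 -0.22 0 0; 0 0 0 0.6 -0.22 0 0; 0 0 0 0 0 0 0")

```text
time_s: 13.05
position: [0.6513, -0.0125, 0.0463]
ee_rot: [0.001, 0.74, 0.673, 0.001]
wrist_force: [-0.7, -0.6, -0.2]
gripper_width: 0.0002
```

```bash
python3 -c "
from h import *
rep();turn(70);c=cap('wrist','w11.png');wd(c);go(36,0,45);go(36,85,45)"
```

```text
t 13.05 reader [[  37.9 -114.2]] z 46.3 toolx yaw rel reader 70.04 F [-0.8 -0.5] -0.2 w 0.2
turn [ 0.16 -0.01  0.04]
disc [ 51.1 -72.2] r 25.4 px [309. 175.]
disc [-42.7   0.8] r 27.1 px [105. 123.]
shift cm [10.71 -4.1   0.12]
shift cm [18.7  -7.01  0.11]
```

Emit:
move_arm(plan="0 0 0 0.5 -0.2 0.1 0; 0 0 0 0.7 -0.27 0 0; 0 0 0 0.7 -0.27 0 0; 0 0 0 0.7 -0.27 0 0; 0 0 0 0.7 -0.26 0 0; 0 0 0 0.7 -0.26 0 0; 0 0 0 0.7 -0.26 0 0; 0 0 0 0.7 -0.26 0 0")

```text
time_s: 13.9
position: [0.6362, 0.0428, 0.0452]
ee_rot: [0.001, 0.74, 0.672, 0.001]
wrist_force: [-0.6, -0.3, -0.5]
gripper_width: 0.0003
```

```bash
python3 -c "
from h import *
rep();c=cap('wrist','w12.png');wd(c);go(36,85,45)"
```

```text
t 13.9 reader [[ 37.2 -56.8]] z 45.2 toolx yaw rel reader 70.0 F [-0.7 -0.2] -0.5 w 0.3
disc [-42.4   4.3] r 26.8 px [141. 193.]
disc [ 51.  -15.7] r 25.4 px [311. 169.]
shift cm [ 1.319e+01 -4.910e+00  1.000e-02]
```

Emit:
move_arm(plan="0 0 0 0.7 -0.26 0 0; 0 0 0 0.7 -0.26 0 0; 0 0 0 0.7 -0.26 0 0; 0 0 0 0.7 -0.26 0 0; 0 0 0 0.7 -0.26 0 0; 0 0 0 0.7 -0.26 0 0; 0 0 0 0.7 -0.26 0 0; 0 0 0 0.7 -0.26 0 0")

```text
time_s: 14.75
position: [0.6209, 0.1005, 0.0452]
ee_rot: [0.001, 0.74, 0.672, 0.001]
wrist_force: [-1.1, -1.5, 0.5]
gripper_width: 0.0006
```

```bash
python3 -c "
from h import *
rep();turn(70);c=cap('wrist','w13.png');wd(c);go(36,75,45)"
```

```text
t 14.75 reader [[36.8  2.9]] z 45.2 toolx yaw rel reader 69.99 F [-1.5 -1.2] 0.5 w 0.6
turn [ 0.18  0.   -0.01]
disc [50.7 44. ] r 25.4 px [320. 174.]
shift cm [ 6.65 -2.5   0.01]
```

Emit:
move_arm(plan="0 0 0 0.7 -0.26 0 0; 0 0 0 0.7 -0.26 0 0; 0 0 0 0.7 -0.26 0 0; 0 0 0 0.7 -0.26 0 0; 0 0 0 0.7 -0.26 0 0; 0 0 0 0.7 -0.26 0 0; 0 0 0 0.7 -0.26 0 0; 0 0 0 0.5 -0.19 0 0")

```text
time_s: 15.6
position: [0.606, 0.1563, 0.0451]
ee_rot: [0.001, 0.74, 0.672, 0.001]
wrist_force: [-0.2, -1.2, 0.5]
gripper_width: 0.0003
```

```bash
python3 -c "
from h import *
rep();c=cap('wrist','w14.png');wd(c);go(36,80,45)"
```

```text
t 15.6 reader [[36.4 60.6]] z 45.1 toolx yaw rel reader 70.01 F [-0.5 -1.1] 0.5 w 0.3
disc [ 50.2 101.6] r 25.3 px [320. 178.]
disc [ -6.3 173.4] r 97.4 px [149.  68.]
shift cm [ 1.76 -0.67  0.01]
```

View pics/w14.png

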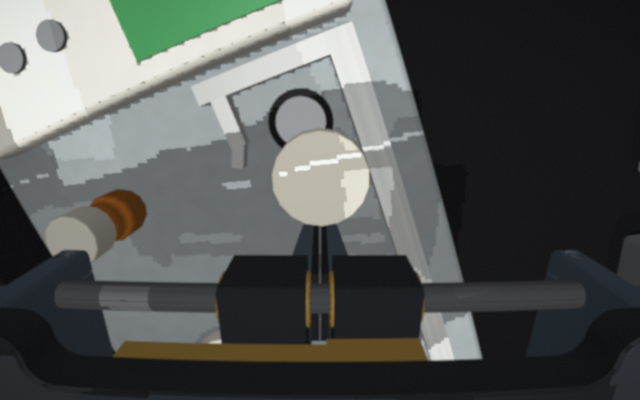

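The disc at (320,178) lies along the rail just before the lead-in at (238,155), with the pocket open ahead of it.

Emit:
move_arm(plan="0 0 0 0.5 -0.18 0 0; 0 0 0 0.5 -0.18 0 0; 0 0 0 0.5 -0.18 0 0; 0 0 0 0.4 -0.14 0 0; 0 0 0 0.2 -0.07 0 0; 0 0 0 0.2 -0.07 0 0; 0 0 0 0 0 0 0")

```text
time_s: 16.35
position: [0.6002, 0.1794, 0.0451]
ee_rot: [0.001, 0.74, 0.672, 0.001]
wrist_force: [-0.2, -0.3, -0.0]
gripper_width: 0.0006
```

```bash
python3 -c "
from h import *
rep();c=cap('wrist','w15.png');wd(c)"
```

```text
t 16.35 reader [[36.5 84.5]] z 45.1 toolx yaw rel reader 70.0 F [-0.2 -0.2] -0.0 w 0.6
disc [ 50.3 125.6] r 25.0 px [318. 178.]
disc [ -9.8 185.7] r 102.6 px [146.  83.]
```

Emit:
move_arm(plan="0 0 0 0.15 -0.06 0 0; 0 0 0 0.15 -0.05 0 0; 0 0 0 0 0 0 0")

```text
time_s: 16.7
position: [0.5994, 0.1825, 0.0451]
ee_rot: [0.001, 0.74, 0.672, 0.001]
wrist_force: [-0.5, -0.1, 0.4]
gripper_width: 0.0003
```

```bash
python3 -c "
from h import *
rep();c=cap('wrist','w16.png');wd(c)"
```

```text
t 16.7 reader [[36.5 87.6]] z 45.1 toolx yaw rel reader 69.99 F [-0.5  0.1] 0.4 w 0.3
disc [ 50.3 128.5] r 25.0 px [320. 174.]
disc [-10.1 187.2] r 102.9 px [172.  77.]
```

Emit:
move_arm(plan="0 0 0 0.1 -0.03 0 0; 0 0 0 0.1 -0.03 0 0; 0 0 0 0 0 0 0")

```text
time_s: 17.05
position: [0.599, 0.1845, 0.0451]
ee_rot: [0.001, 0.74, 0.672, 0.001]
wrist_force: [0.8, -0.5, -0.8]
gripper_width: 0.0005
```

```bash
python3 -c "
from h import *
rep();c=cap('wrist','w17.png');wd(c)"
```

```text
t 17.05 reader [[36.6 89.7]] z 45.1 toolx yaw rel reader 70.0 F [ 0.6 -0.7] -0.8 w 0.5
disc [ 50.3 130.6] r 25.0 px [321. 176.]
disc [ -9.7 189. ] r 102.6 px [159. 104.]
```

Emit:
move_arm(plan="0 0 0 0.1 -0.03 0 0; 0 0 0 0 0 0 0")

```text
time_s: 17.3
position: [0.5988, 0.1852, 0.0451]
ee_rot: [0.001, 0.74, 0.672, 0.001]
wrist_force: [-0.1, -2.7, 1.2]
gripper_width: 0.0004
```

```bash
python3 -c "
from h import *
rep();c=cap('wrist','w18.png');wd(c)"
```

```text
t 17.3 reader [[36.6 90.4]] z 45.1 toolx yaw rel reader 70.0 F [-0.8 -2.6] 1.2 w 0.4
disc [ 50.4 131.3] r 25.0 px [321. 177.]
disc [-10.2 188.8] r 103.1 px [185.  84.]
```

Emit:
move_arm(plan="0 0 0 0.1 -0.03 0 0; 0 0 0 0 0 0 0")

```text
time_s: 17.55
position: [0.5987, 0.1856, 0.0451]
ee_rot: [0.002, 0.74, 0.672, 0.001]
wrist_force: [0.4, -9.8, 1.1]
gripper_width: 0.0007
```

```bash
python3 -c "
from h import *
rep();c=cap('wrist','w19.png');wd(c)
cv2.imwrite('pics/w19z.png',cv2.resize(c['pixels'][60:240,180:440,::-1],None,fx=3,fy=3,interpolation=2))"
```

```text
t 17.55 reader [[36.6 90.8]] z 45.1 toolx yaw rel reader 70.0 F [-2.  -9.6] 1.1 w 0.7
disc [ 50.3 131.4] r 25.1 px [317. 176.]
disc [-10.2 189.4] r 103.2 px [154.  91.]
```

View pics/w19z.png

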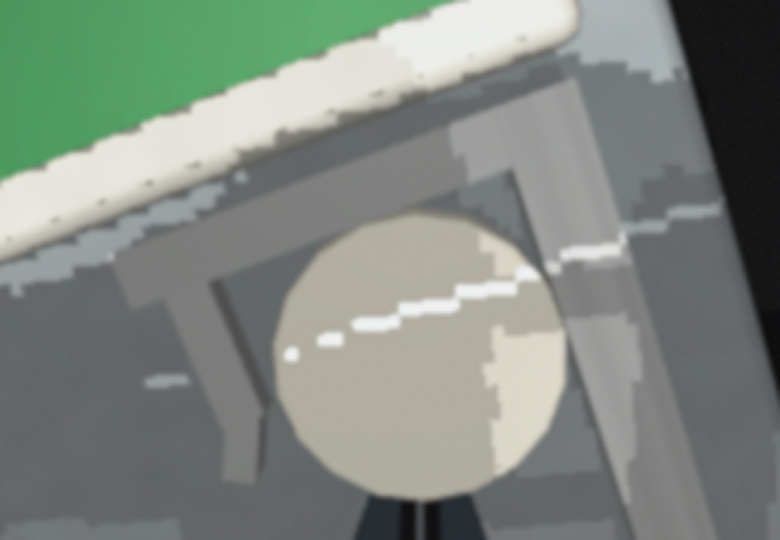

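It is seated: the disc edge at (425,213) in the crop meets the stop and at (560,290) meets the rail, and the force rose to about 10 N with no further travel. Now I'll retract.

Emit:
move_arm(plan="0 0 0 -0.2 0 0 0; 0 0 0 -0.5 0 0 0; 0 0 0 -1.5 0 0 0; 0 0 0 -1.5 0 0 0; 0 0 0 0 0 -3 0; 0 0 0 0 0 -4 0; 0 0 0 0 0 -4 0; 0 0 0 0 0 -4 0")

```text
time_s: 18.4
position: [0.5942, 0.1483, 0.1966]
ee_rot: [0.001, 0.741, 0.672, 0.001]
wrist_force: [1.1, 0.3, 0.5]
gripper_width: 0.0006
```

Emit:
move_arm(plan="0 0 0 -4 0 0 0; 0 0 0 -4 0 0 0; 0 0 0 -3 0 0 0; 0 0 0 0 0 0 0; 0 0 0 0 0 0 0")

```text
time_s: 18.9
position: [0.5838, 0.0388, 0.1951]
ee_rot: [0.001, 0.741, 0.672, 0.001]
wrist_force: [-0.4, 0.0, 0.6]
gripper_width: 0.0008
```

```bash
python3 -c "
from h import *
rep();c=cap('wrist','w20.png');wd(c);d=cap('scene','s20.png');ell(d)
a=cv2.resize(c['pixels'][:235,:,::-1],(760,279));b=cv2.resize(d['pixels'][130:280,240:440,::-1],(400,300),interpolation=2)
o=np.zeros((590,760,3),np.uint8);o[:279]=a;o[285:585,:400]=b
t=cap('top')['pixels'][125:245,205:385,::-1];o[285:525,400:760]=cv2.resize(t,(360,240),interpolation=2);cv2.imwrite('pics/f.png',o)"
```

```text
t 18.9 reader [[-14.6 -47.5]] z 195.1 toolx yaw rel reader 69.87 F [-0.4  0.1] 0.6 w 0.8
[321, 187, 18, 16, 226] [-41.4  -3.9]
[263, 216, 17, 13, 106] [ -91.3 -182.9]
```

View pics/f.png

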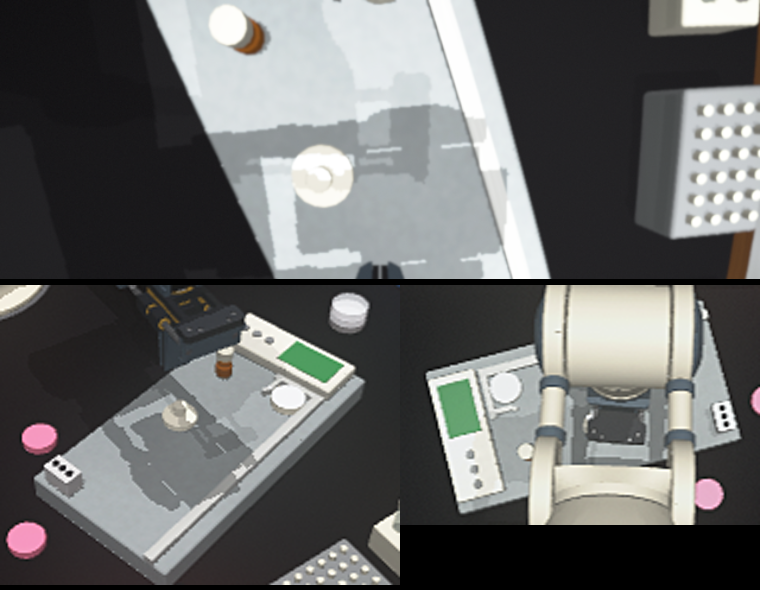

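The disc sits in the pocket in both outside views: (289,398) in the scene crop and (506,388) in the top crop. The cap, vial and block are where they were, and the hand is clear.

```bash
python3 -c "
from h import *
print(order.finish_job());rep()"
```

```text
the job is handed in; nothing more can be done
None
the job is handed in; nothing more can be done
```

The white disc is fully home in the corner pocket, against both the rail and the end stop, and the job is handed in at about 19 s of the 51 s allowed.

**What I did:** With the fingers shut, I pushed the disc across the deck until the force rose to about 5 N at the rail. I then slid it along the rail with the finger face angled 20° to keep it pressed there. It stopped moving at the end stop with about 10 N. The hand then backed off and rose clear of everything.

**Last checks:**
- With the fingers still pressing, the wrist camera put the disc at (50.3, 131.4) mm. The target is (50, 130), so it is within the roughly 2 mm calibration.
- After retracting, the scene and top pictures showed the disc in the pocket. The cap, vial and block were where they started.
- I judged rail contact during the slide from the pictures and the disc's steady x of 50–51 mm. Against the end stop, the sideways force alone could not confirm it.

**What went wrong:** While turning the hand for the second push, the last joint reached its range end. This shifted and tilted the tool by a few centimetres and 3°, and the tip came to about 1 mm above the deck. By position it touched nothing, and the force stayed near zero. I lifted it, turned the other way and carried on.

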